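# Shut the laser marker and show it a coded drilling template

### The arm

A 6-joint arm with a two-finger parallel gripper is mounted at the origin on a cart in front of the work surface, level with it; the furniture and walls round the work are solid. World frame = base frame: x ahead of the robot, y to its left, z up, the work surface at z = 0. Lengths are in m, angles in rad, forces in N, time in s.
With the tool pointing down it reaches from about 0.3 to 0.775 m from the base axis. Payload 14.6 kg.
Tool frame: the origin (TCP) lies midway between the tips of the shut fingers; the grasp point (between the pads) lies 19 mm behind it (arm.grip_point_offset is the distance from the TCP to the grasp point, in m); z points along the fingers, y is the line along which they close (so a half turn about z gives the same grasp; the last joint's range is limited). The gripper opens to 94 mm and grips with 3 to 60 N. Pads are 16 mm wide; open, the fingers measure 119 mm over their backs; the gripper's body (75 mm by 177 mm) begins 78 mm behind the grasp point.
Start: joints at [-1.219, 0.3, 1.521, -0, 1.321, -0.067], TCP at [0.224, -0.502, 0.205] pointing down, gripper open.
Joint ranges: [-3.03, 3.03], [-0.79, 2.21], [0.23, 2.52], [-1.04, 4.18], [0, 3.07], [-2.55, 2.55]. Speed limits (rad/s): [2.22, 2.22, 2.57, 3.14, 3.14, 3.14].

### API

Orientations are given as a unit quaternion [x, y, z, w].
In Python, from workcell import arm gives the robot as it stands.
- The arm moves only by the tool send_rows, never from a script. Its argument "plan" is a list of rows, each a list of 7 numbers: the shift along the tool's x, y, z in units of 30 mm (1.0 is 30 mm), then the turn, a rotation vector about the tool's x, y, z in units of 8 degrees (1.0 is 8 degrees), then the finger opening in mm, from 0 to 94. A call has 1 to 20 rows; each row is the pose to reach, as a shift and turn from the pose commanded when the call began, along the tool's axes at that moment; what a row does not reach only later rows make up. A row lasts 1/8 s, in which the tool goes at most 62.5 mm and 10.7 degrees, less where a joint would pass 70% of its speed; a pose out of reach is approached as far as the arm can. A call with a gripper value outside its range is refused whole. The fingers move at their own pace and stop on an object; the grip force is fixed at half the most. Time passes only in rows, so rows that repeat a pose let the fingers close. It gives the time, the measured TCP pose, the force, the opening and the grip force at its end, in the units of the state.
- arm.observe(): the state, without advancing time (a new reading comes with each control period).
- arm.camera(name): name is "scene" or "top" or "wrist"; returns (picture, depth): 480x640x3 uint8, red, green, blue; 480x640 float32, m along the optical axis (not along the pixel's ray), 0 where there is no reading.
- arm.camera_params(name): a dict with "intrinsics" (3x3 intrinsics, pixels), "world_from_camera" (4x4, takes a point from camera to world coordinates). Camera axes: x right, y down, z forward; pixel columns grow to the right and rows downward; lengths in m; the calibration is good to about 2 mm. The wrist camera is an equidistant fisheye: a pixel r from the principal point sees the ray r / f radians off the axis. A picture is of the moment at which its call begins: read the wrist's pose just before it. camera_params takes no time and is no camera call; for the wrist camera it gives the pose at the moment of the call.
- arm.finish_job(): hands the job in; it is judged then, once.
The state is a dict: "clock": time; "qpos": joint angles; "joint_vel": joint speeds; "joint_torque": joint torques, N m; "position": TCP position; "ee_rot": TCP orientation; "force": force on the tool from outside, world axes, zero at the start; "torque": the same for the moment, N m; "grip_width": finger opening in m; "gripper_force": force on a finger pad.
Only numpy, scipy, OpenCV 4.12 (cv2) and the standard library are available. Lean on these libraries where they do the work, as an engineer would, in place of code of your own. Each camera call takes 0.05 s, during which the arm holds its last target. There are 200 camera calls.

### The job

A drilling template has just been coded in the laser marker and set in the plate rack, and the marker's door was left ajar. First push the door shut until its ball catch has it fully home (the reader is dead until then); then take the template with the notched corner out of the rack, leaving the plain one standing where it is, and hold its coded face up to the code reader on top of the marker: code centred on the reader's line of sight, squarely facing the lens at its reading distance of 14 cm and not covered by the fingers. Finish holding it there, still, in the gripper alone; do not put it down.

Things in the scene. Friction and masses are not known exactly. Their poses are not given: they have to be found in the camera images.
- marker: The bench-top laser marker, fixed: grey steel cabinet 150 deep (x), 210 wide (y), 165 high, origin centre of its underside, front at x = -75 with a door (amber window) and at +y a column with buttons. On the roof at x = 50, y = 65 a post carries the black code reader: head 46x52x76, axis in the plane y = 0, spanning x = 62 to 149, z = 313 to 397.
- marker_door (a joint): Door angle: 0 fully shut, grows as the free edge swings out toward the robot; stays where it is left (light friction). The last 0.11 rad ride over a sprung ball catch: about 6 to 9 N at the free edge, then it snaps in and holds at 0. Short of the catch it rests near 0.11 or more.
- door_free_edge (a point): Point on the outer face of the door, 12 below its top edge and 10 in from its free edge (145 from the hinge line): a good place to push. Door 155 wide, 124 high (z = 23 to 147 on the marker), 12 thick. A steel D pull stands 34 out of the face, from 52 to 98 below the top edge, in line with this point. Axes turn with the door: -x outward, +y toward the hinge.
- door_hinge (a point): Point on the vertical hinge line of the door (left side, seen from the robot), at the same height as door_free_edge, in the plane of the door's inner face. Axes turn with the door.
- read_spot (a point): Where the code belongs: the point 140 in front of the reader's lens on its line of sight. Axes: z runs from here to the lens (45 degrees up and back over the marker's roof), x down and back over the roof, y the marker's y. Coded face square to z, toward the lens.
- lens (a point): Centre of the reader's lens, a round window 25 across in the lower front of the black head; looks 45 degrees down and forward over the marker's front edge.
- plate_rack: Fixed low rack, 100 (x) by 134 (y), black slotted rails on a steel base, origin centre of its underside. Two slots along x at y = +39 and -39, 9.6 wide, floor at z = 10, rail tops at z = 28. The rails stand at x = 21 to 35 and -21 to -35; between and outside them the plates are free at the sides. Either plate may be in either slot.
- coded_plate: The template to show, loose aluminium plate 120 (x) by 8 (y) by 50 (z), 0.11 to 0.22 kg, with three drill bushes, standing on a long edge in the rack; origin middle of the lower edge. x toward the notched end, z up to its upper edge, +y out of the coded face. Seen facing the code, the notch is at the upper left. It may lean 0.1 rad in its slot.
- code (a point): Centre of the 24x24 square code on the coded face: 42 from the plate's middle toward the notched end, 25 above the lower edge, 4.5 out from mid-thickness. Axes: z out of the coded face, x toward the notched end. Keep the fingers off it: grip the upper edge at mid-length or beyond, at least 35 from it.
- notch (a point): Middle of the 12x12 square notch in the upper corner of the coded template, at the coded end (54 from the plate's middle, 44 above its lower edge).
- plain_plate: The other template: same size and bushes, all four corners square, no code. Stands in the other slot, 78 from the coded one, faces parallel; origin middle of its lower edge, x along it, z up. Leave it standing.

How it is judged:
By the outcome, as a careful person would: the job done as asked, in the order asked, and still so for the second after the job is handed in, while the arm keeps its last pose, push and grip.
It also fails if it takes over 54 s, if anything falls off the work surface, if the arm or the gripper's body presses on something with over 40 N, if the wrist force passes 120 N, or if a joint passes its speed limit or range.

## Working session

There is one attempt and no reset: what is moved stays moved. The work goes in short steps, Python scripts to look and compute and a tool call to move; the robot and the scene stay as the last step left them, time stands still between calls to the robot, and variables do not carry over. Pictures are saved under pics/ and viewed, at most 10 in all, crops included, and the job is handed in when it is done.

Besides the shell and the picture viewer there is one more tool, called as name(argument=value, ...), one argument or row to a line, values as JSON. send_rows: Moves the arm, as the interface text tells. Its arguments: {"type":"object","properties":{"plan":{"type":"array","items":{"type":"array","items":{"type":"number"}}}},"required":["plan"]}

```bash
mkdir -p pics; ls
cat > h.py <<'E'
import numpy as np, cv2
from scipy.spatial.transform import Rotation as R
from workcell import arm
def snap(n,f):
    P=arm.camera_params(n); im,d=arm.camera(n)
    cv2.imwrite(f'pics/{f}.png',im[...,::-1]); np.savez(f'pics/{f}.npz',im=im,d=d,K=P['intrinsics'],T=P['world_from_camera'])
def load(f):
    z=np.load(f'pics/{f}.npz'); return z['im'],z['d'],z['K'],z['T']
def pts(f):
    im,d,K,T=load(f); v,u=np.mgrid[:480,:640]
    c=np.stack([(u-K[0,2])/K[0,0]*d,(v-K[1,2])/K[1,1]*d,d],-1)
    w=c@T[:3,:3].T+T[:3,3]; w[d==0]=np.nan
    return im,w
E
python3 - <<'E'
from h import *
snap('scene','s0');snap('top','t0')
for f in('s0','t0'):
    im,d,K,T=load(f);print(K.round(1).tolist(),T.round(3).tolist(),(d>0).mean())
print(arm.observe())
cv2.imwrite('pics/both.png',cv2.resize(np.vstack([load('s0')[0],load('t0')[0]])[...,::-1],None,fx=.625,fy=.625))
E
```

```text
pics
[[573.7, 0.0, 324.1], [0.0, 573.7, 240.9], [0.0, 0.0, 1.0]] [[-0.885, -0.278, 0.373, -0.053], [-0.465, 0.537, -0.704, 1.087], [-0.005, -0.796, -0.605, 1.045], [0.0, 0.0, 0.0, 1.0]] 0.9958756510416666
[[534.0, 0.0, 329.2], [0.0, 534.0, 234.6], [0.0, 0.0, 1.0]] [[-0.02, -0.996, 0.087, 0.373], [-1.0, 0.021, 0.012, 0.111], [-0.014, -0.087, -0.996, 1.337], [0.0, 0.0, 0.0, 1.0]] 0.9960807291666667
{'clock': 0.1, 'qpos': array([-1.21858350e+00,  3.00430541e-01,  1.52151339e+00, -1.12076465e-05,
        1.32071636e+00, -6.65934353e-02]), 'joint_vel': array([-0.00171064,  0.00103928, -0.00121166,  0.00107683,  0.0010783 ,
        0.0007619 ]), 'joint_torque': array([ 1.90742452e-03, -5.32644475e+01, -3.53282869e+01,  7.10036047e-02,
        2.34694546e-02, -7.31724595e-05]), 'position': array([ 0.22358401, -0.50224269,  0.20493722]), 'ee_rot': array([ 9.78154735e-01,  2.07877437e-01, -8.13494288e-05, -5.27613939e-04]), 'force': array([-0.1916477 , -0.24251303, -0.07304227]), 'torque': array([-0.03560597, -0.00799806, -0.04621158]), 'gripper_force': 0.0, 'grip_width': 0.09400653772699062}
```

View pics/s0.png

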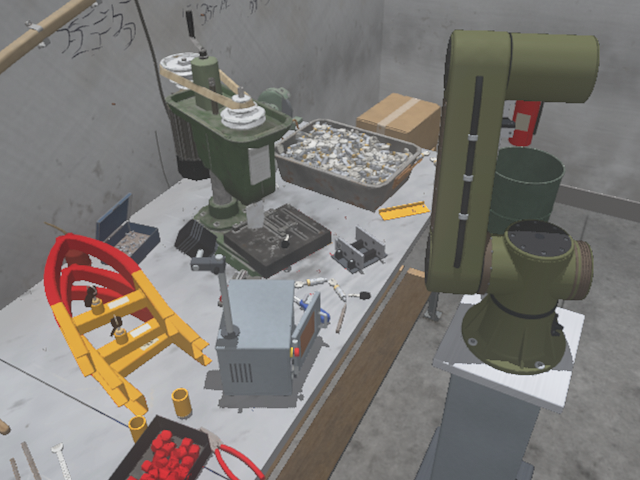

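View pics/t0.png

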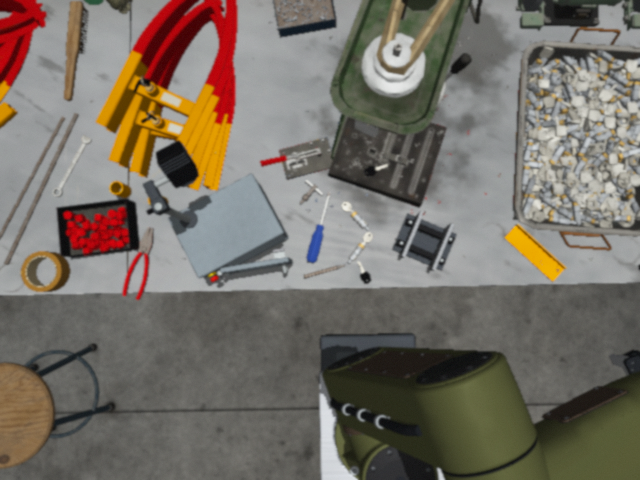

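The scene view shows the marker at about (260,335) with its door ajar on the robot side, the reader head at (210,265), and the rack at (358,250). The top view has the marker roof at (235,225), its door edge running from (215,278) to (290,263), and the rack at (425,240) with two upright plates.

Run:
```python
from h import *
im,w=pts('t0')
def mk(w,c,z0,z1,box):
    m=np.zeros(w.shape[:2],bool);u0,v0,u1,v1=box;m[v0:v1,u0:u1]=True
    return m&(w[...,2]>z0)&(w[...,2]<z1)
def rect(p):
    (c,s,a)=cv2.minAreaRect(p[:,:2].astype(np.float32)*1000);return np.round(c,1),np.round(s,1),round(a,1)
m=mk(w,0,.155,.175,(160,160,310,300)); 
n,l,st,ce=cv2.connectedComponentsWithStats(m.astype(np.uint8)); k=1+st[1:,4].argmax()
print('roof',rect(w[l==k]),np.median(w[l==k][:,2]))
m=mk(w,0,.12,.153,(190,235,310,300)); n,l,st,ce=cv2.connectedComponentsWithStats(m.astype(np.uint8))
for k in range(1,n):
    if st[k,4]>25: print('door',st[k],rect(w[l==k]),np.percentile(w[l==k][:,2],[5,50,95]))
m=mk(w,0,.04,.075,(380,195,470,285)); n,l,st,ce=cv2.connectedComponentsWithStats(m.astype(np.uint8))
for k in range(1,n):
    if st[k,4]>15: print('plate',st[k],rect(w[l==k]),np.percentile(w[l==k][:,2],[5,50,95]))
m=mk(w,0,.02,.034,(380,195,470,285)); print('rack',rect(w[m]))
m=mk(w,0,.35,.45,(130,120,210,220)); print('head',rect(w[m]))
a=cv2.resize(im[190:300,180:470],None,fx=2.7,fy=2.7,interpolation=cv2.INTER_CUBIC)
s=load('s0')[0]; b=cv2.resize(s[210:410,180:400],None,fx=1.4,fy=1.4,interpolation=cv2.INTER_CUBIC); b2=cv2.resize(s[215:285,320:400],None,fx=4,fy=4,interpolation=cv2.INTER_CUBIC)
o=np.zeros((300+280,800,3),np.uint8);o[:a.shape[0],:a.shape[1]]=a;o[300:300+b.shape[0],:b.shape[1]]=b;o[300:580,330:330+b2.shape[1]]=b2[:280]
cv2.imwrite('pics/c1.png',o[...,::-1])
```

```text
roof (array([502.5, 354.8]), array([155.1, 214.4]), 27.4) 0.16534414387961793
door [204 248  86  34 605] (array([414.7, 314.4]), array([ 35.2, 193.6]), 13.2) [0.12922777 0.14489604 0.15002194]
plate [387 195  38  13 191] (array([575.4, -60.3]), array([85.1, 24.7]), 69.0) [0.04349183 0.06626693 0.07422988]
plate [402 211  22  46 200] (array([483.4, -74. ]), array([  8.4, 119.2]), 65.3) [0.04636475 0.05905879 0.06414758]
plate [431 223  24  47 231] (array([ 451.5, -145.4]), array([  9.4, 120.7]), 65.2) [0.04323739 0.05923991 0.06433265]
rack (array([ 498.4, -101.2]), array([209.6, 138.8]), 14.0)
head (array([571.7, 426.8]), array([ 85. , 141.4]), 49.0)
```

View pics/c1.png

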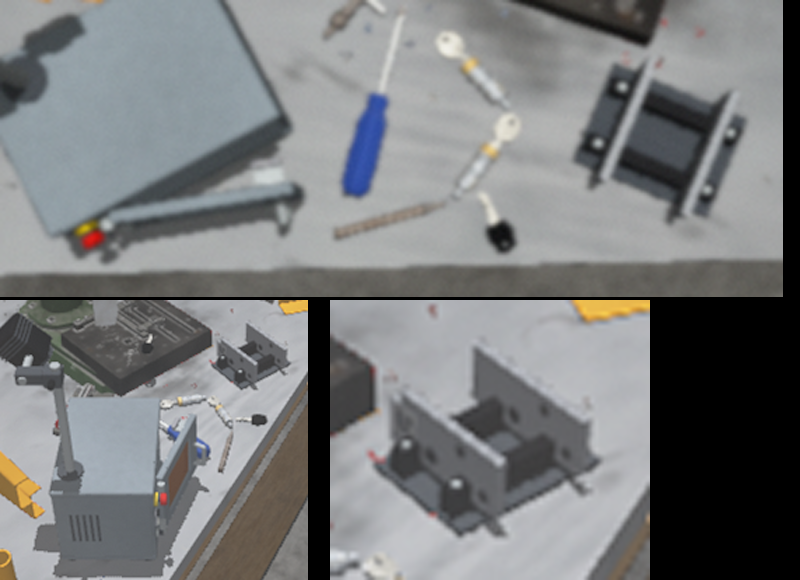

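```bash
cat >> h.py <<'E'
YM=np.deg2rad(27.4); MR=R.from_euler('z',YM).as_matrix(); MO=np.array([.5025,.3548,0])
def rows_to(p,Rt=None):
    s=arm.observe(); R0=R.from_quat(s['ee_rot']); d=R0.inv().apply(np.array(p)-s['position'])/.03
    r=np.zeros(3) if Rt is None else (R0.inv()*Rt).as_rotvec()/np.deg2rad(8)
    print('row',np.round(d,2),np.round(r,2));
E
python3 - <<'E'
from h import *
for f in('t0','s0'):
    im,w=pts(f); q=(w-MO)@MR
    # roof edges
    m=(abs(q[...,2]-.165)<.006)&(abs(q[...,0])<.12)&(abs(q[...,1])<.14); print(f,'roof',np.nanpercentile(q[m],[1,50,99],axis=0).round(4).tolist())
    m=(q[...,2]>.138)&(q[...,2]<.152)&(q[...,0]<-.078)&(q[...,0]>-.2)&(q[...,1]>-.14)&(q[...,1]<.13)
    a=q[m]
    for y0 in np.arange(-.14,.13,.02):
        b=a[(a[:,1]>=y0)&(a[:,1]<y0+.02)]
        if len(b)>2: print(round(y0+.01,2),len(b),np.percentile(b[:,0],[5,50,95]).round(4),np.median(b[:,2]).round(3))
    m=(q[...,2]>.30)&(q[...,2]<.41)&(abs(q[...,0]-.1)<.07)&(abs(q[...,1])<.04); print('head',np.nanpercentile(q[m],[1,50,99],axis=0).round(4).tolist())
print('read', (MR@np.array([-.0204,0,.229])+MO).round(3))
rows_to([.45,-.12,.32])
E
```

```text
t0 roof [[-0.0761, -0.1052, 0.1602], [-0.0042, -0.0033, 0.1653], [0.0742, 0.104, 0.1704]]
-0.09 24 [-0.1346 -0.1271 -0.1041] 0.146
-0.07 71 [-0.1331 -0.1235 -0.0991] 0.147
-0.05 50 [-0.1261 -0.1194 -0.1125] 0.147
-0.03 52 [-0.1193 -0.1126 -0.1057] 0.147
-0.01 48 [-0.1119 -0.1045 -0.0985] 0.146
0.01 51 [-0.1051 -0.0987 -0.0918] 0.146
0.03 50 [-0.0981 -0.0916 -0.0846] 0.146
0.05 49 [-0.0915 -0.0854 -0.0791] 0.147
0.07 13 [-0.0882 -0.0842 -0.08  ] 0.141
0.09 5 [-0.0912 -0.0894 -0.0784] 0.139
head [[0.0678, -0.0266, 0.3406], [0.0983, -0.0018, 0.375], [0.1424, 0.0359, 0.3966]]
s0 roof [[-0.0775, -0.105, 0.1605], [-0.0079, 0.0123, 0.166], [0.0728, 0.1076, 0.1703]]
-0.09 12 [-0.1375 -0.1317 -0.1048] 0.147
-0.07 55 [-0.1352 -0.126  -0.1007] 0.145
-0.05 43 [-0.1286 -0.122  -0.1152] 0.147
-0.03 44 [-0.1217 -0.1157 -0.1089] 0.147
-0.01 43 [-0.1138 -0.1075 -0.1009] 0.147
0.01 44 [-0.1076 -0.1013 -0.0948] 0.147
0.03 44 [-0.1012 -0.0953 -0.0871] 0.147
0.05 61 [-0.0939 -0.0878 -0.0795] 0.147
0.07 21 [-0.0903 -0.0859 -0.0817] 0.141
0.09 6 [-0.0885 -0.0806 -0.0785] 0.139
head [[0.067, -0.0247, 0.3378], [0.1017, 0.0201, 0.37], [0.1399, 0.0337, 0.3965]]
read [0.484 0.345 0.229]
row [12.08 -8.58 -3.83] [0. 0. 0.]
```

send_rows(
  plan=[
    [0, 0, -3.8, 0, 0, 0, 40],
    [3, -2.1, -3.8, 0, 0, 0, 0],
    [12.1, -8.6, -3.8, 0, 0, 0, 0],
    [12.1, -8.6, -3.8, 0, 0, 0, 0],
    [12.1, -8.6, -3.8, 0, 0, 0, 0],
    [12.1, -8.6, -3.8, 0, 0, 0, 0],
    [12.1, -8.6, -3.8, 0, 0, 0, 0],
    [12.1, -8.6, -3.8, 0, 0, 0, 0],
    [12.1, -8.6, -3.8, 0, 0, 0, 0],
    [12.1, -8.6, -3.8, 0, 0, 0, 0],
    [12.1, -8.6, -3.8, 0, 0, 0, 0],
    [12.1, -8.6, -3.8, 0, 0, 0, 0],
  ],
)

```text
clock: 1.6
position: [0.4499, -0.1202, 0.3194]
ee_rot: [0.978, 0.207, -0.0, 0.0]
force: [0.4, -0.2, 0.5]
grip_width: 0.0006
gripper_force: 0.0
```

Run:
```python
from h import *
snap('wrist','w1'); im,d,K,T=load('w1'); print(K.round(1).tolist(),T.round(3).tolist()); s=arm.observe(); print(s['position'],s['qpos'],s['clock'])
for p in([-.17,-.08,.22],[-.17,-.08,.11]): rows_to(MR@np.array(p)+MO)
```

```text
[[371.6, 0.0, 319.5], [0.0, 371.6, 243.8], [0.0, 0.0, 1.0]] [[0.405, -0.88, -0.248, 0.522], [-0.914, -0.39, -0.11, -0.087], [-0.0, 0.271, -0.962, 0.498], [0.0, 0.0, 0.0, 1.0]]
[ 0.44998087 -0.12008471  0.31943834] [-3.39423209e-01  4.31634065e-02  1.55903859e+00 -5.69147961e-05
  1.53942699e+00  8.14249676e-01] 1.65
row [  2.52 -10.76   3.31] [0. 0. 0.]
row [  2.52 -10.76   6.98] [0. 0. 0.]
```

View pics/w1.png

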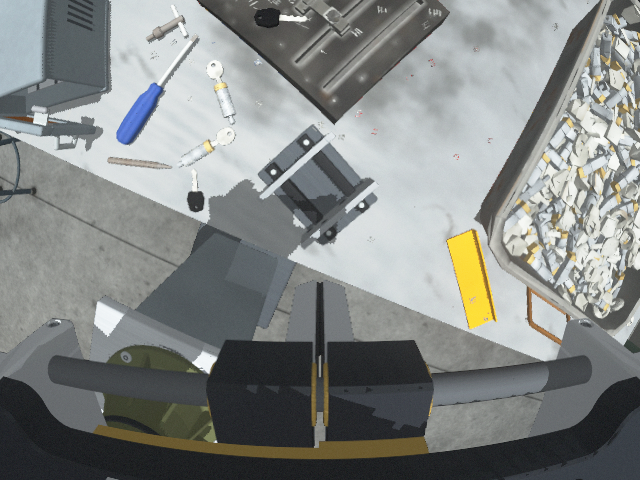

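The wrist view shows the rack at about (318,185), with one plate around (295,160) and the other around (345,210). The door's edge is at (50,128). I'll shut the door first.

send_rows(
  plan=[
    [2.5, -10.8, 3.3, 0, 0, 0, 0],
    [2.5, -10.8, 3.3, 0, 0, 0, 0],
    [2.5, -10.8, 3.3, 0, 0, 0, 0],
    [2.5, -10.8, 3.3, 0, 0, 0, 0],
    [2.5, -10.8, 3.3, 0, 0, 0, 0],
    [2.5, -10.8, 3.3, 0, 0, 0, 0],
    [2.5, -10.8, 3.3, 0, 0, 0, 0],
    [2.5, -10.8, 6.9, 0, 0, 0, 0],
    [2.5, -10.8, 6.9, 0, 0, 0, 0],
    [2.5, -10.8, 6.9, 0, 0, 0, 0],
    [2.5, -10.8, 6.9, 0, 0, 0, 0],
  ],
)

```text
clock: 3.02
position: [0.3883, 0.2072, 0.1144]
ee_rot: [0.978, 0.207, 0.001, -0.0]
force: [0.3, 0.6, -0.7]
grip_width: 0.0004
gripper_force: 0.0
```

Run:
```python
from h import *
s=arm.observe(); print(s['position'],s['qpos'],s['force'],((s['position']-MO)@MR).round(4))
for p in([-.10,-.083,.112],[-.09,-.083,.112]): rows_to(MR@np.array(p)+MO)
im=load('w1')[0]
cv2.imwrite('pics/c2.png',cv2.resize(im[110:260,240:400],(800,600)[::1],interpolation=cv2.INTER_CUBIC)[...,::-1])
```

```text
[0.38832205 0.20715122 0.11441116] [ 4.06807434e-01  1.60716915e-01  1.92205939e+00 -2.40403412e-05
  1.05648743e+00  1.55979858e+00] [ 0.26337391  0.55623095 -0.69563673] [-0.1693 -0.0785  0.1144]
row [2.32 0.01 0.09] [0. 0. 0.]
row [ 2.65 -0.01  0.09] [0. 0. 0.]
```

View pics/c2.png

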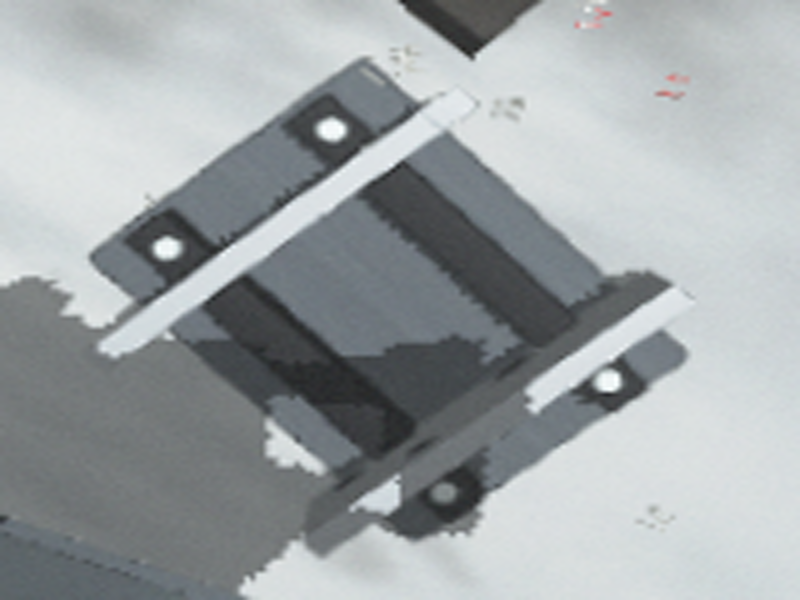

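The crop shows the left plate with a step near its far end at about (440,112), which is probably the notch. The right plate's near end is in shadow. Next I push the door.

send_rows(
  plan=[
    [0.4, 0, 0, 0, 0, 0, 0],
    [0.8, 0, 0, 0, 0, 0, 0],
    [1.1, 0, 0, 0, 0, 0, 0],
    [1.4, 0, 0, 0, 0, 0, 0],
    [1.6, 0, 0, 0, 0, 0, 0],
    [1.8, 0, 0, 0, 0, 0, 0],
    [2.0, 0, 0, 0, 0, 0, 0],
  ],
)

```text
clock: 3.9
position: [0.4412, 0.2311, 0.1122]
ee_rot: [0.978, 0.208, -0.002, 0.001]
force: [-15.6, -12.2, 13.1]
grip_width: 0.0004
gripper_force: 9.0
```

send_rows(
  plan=[
    [0.1, 0, 0, 0, 0, 0, 0],
    [0.2, 0, 0, 0, 0, 0, 0],
    [0.3, 0, 0, 0, 0, 0, 0],
    [0.3, 0, 0, 0, 0, 0, 0],
  ],
)

```text
clock: 4.4
position: [0.4505, 0.2357, 0.1125]
ee_rot: [0.978, 0.208, 0.0, -0.0]
force: [0.3, 0.2, -0.5]
grip_width: 0.0004
gripper_force: 0.0
```

Run:
```python
from h import *
s=arm.observe(); print(((s['position']-MO)@MR).round(4),s['force']@MR)
```

```text
[-0.101  -0.0818  0.1125] [ 0.32389022  0.07165079 -0.52562464]
```

send_rows(
  plan=[
    [0.1, 0, 0, 0, 0, 0, 0],
    [0.2, 0, 0, 0, 0, 0, 0],
    [0.2, 0, 0, 0, 0, 0, 0],
  ],
)

```text
clock: 4.78
position: [0.4537, 0.2371, 0.1125]
ee_rot: [0.978, 0.208, -0.003, 0.001]
force: [-18.3, -9.1, 14.0]
grip_width: 0.0003
gripper_force: 10.5
```

send_rows(
  plan=[
    [0.1, 0, 0, 0, 0, 0, 0],
    [0.2, 0, 0, 0, 0, 0, 0],
    [0.2, 0, 0, 0, 0, 0, 0],
  ],
)

```text
clock: 5.15
position: [0.4543, 0.2373, 0.1124]
ee_rot: [0.978, 0.208, -0.01, 0.002]
force: [-63.9, -32.3, 45.9]
grip_width: 0.0007
gripper_force: 35.6
```

send_rows(
  plan=[
    [-1.2, 0, 0, 0, 0, 0, 0],
    [-1.8, 0, -1.5, 0, 0, 0, 0],
    [-1.8, 0, -5, 0, 0, 0, 94],
    [-1.8, 0, -5, 0, 0, 0, 94],
  ],
)

```text
clock: 5.65
position: [0.412, 0.2185, 0.2655]
ee_rot: [0.978, 0.208, 0.001, -0.0]
force: [0.9, -0.6, -0.9]
grip_width: 0.0173
gripper_force: 0.0
```

Run:
```python
from h import *
s=arm.observe(); print(s['position'],s['force'])
y=np.deg2rad(65.3); ty=np.array([np.cos(y),np.sin(y),0]);tz=np.array([0,0,-1.]);tx=np.cross(ty,tz)
rows_to([.472,-.069,.25],R.from_matrix(np.stack([tx,ty,tz],1)))
snap('top','t1'); im,w=pts('t1'); q=(w-MO)@MR
m=(q[...,2]>.138)&(q[...,2]<.152)&(q[...,0]<-.078)&(q[...,0]>-.2)&(q[...,1]>-.14)&(q[...,1]<.13);a=q[m]
for y0 in np.arange(-.14,.13,.03):
    b=a[(a[:,1]>=y0)&(a[:,1]<y0+.03)]
    if len(b)>2: print(round(y0+.015,3),len(b),np.percentile(b[:,0],[5,50,95]).round(4))
```

```text
[0.41195443 0.21848466 0.26549659] [ 0.94432369 -0.58788647 -0.89004638]
row [-2.07  9.57  0.51] [ 2.000e-02 -1.000e-02 -1.641e+01]
0.055 22 [-0.0902 -0.0845 -0.0793]
0.085 5 [-0.0925 -0.0873 -0.0804]
```

send_rows(
  plan=[
    [-0.4, 2, 0, 0, 0, -1.3, 94],
    [-0.8, 3.9, 0, 0, 0, -2.6, 94],
    [-1.2, 5.7, 0.2, 0, 0, -3.9, 94],
    [-1.6, 7.6, 0.3, 0, 0, -5.2, 94],
    [-2.1, 9.6, 0.5, 0, 0, -6.5, 94],
    [-2.1, 9.6, 0.5, 0, 0, -7.8, 94],
    [-2.1, 9.6, 0.5, 0, 0, -9.1, 94],
    [-2.1, 9.6, 0.5, 0, 0, -10.4, 94],
    [-2.1, 9.6, 0.5, 0, 0, -11.7, 94],
    [-2.1, 9.6, 0.5, 0, 0, -13, 94],
    [-2.1, 9.6, 0.5, 0, 0, -14.3, 94],
    [-2.1, 9.6, 0.5, 0, 0, -15.6, 94],
    [-2.1, 9.6, 0.5, 0, 0, -16.4, 94],
    [-2.1, 9.6, 0.5, 0, 0, -16.4, 94],
    [-2.1, 9.6, 0.5, 0, 0, -16.4, 94],
  ],
)

```text
clock: 7.58
position: [0.4714, -0.0704, 0.2474]
ee_rot: [0.217, 0.976, 0.0, 0.0]
force: [0.7, 0.3, 0.4]
grip_width: 0.0938
gripper_force: 0.0
```

Run:
```python
from h import *
s=arm.observe(); print(s['position'],s['qpos'])
snap('wrist','w2');snap('top','t2'); im,w=pts('t2'); q=(w-MO)@MR
m=(q[...,2]>.138)&(q[...,2]<.152)&(q[...,0]<-.073)&(q[...,0]>-.2)&(q[...,1]>-.14)&(q[...,1]<.13);a=q[m]
for y0 in np.arange(-.14,.13,.03):
    b=a[(a[:,1]>=y0)&(a[:,1]<y0+.03)]
    if len(b)>2: print(round(y0+.015,3),len(b),np.percentile(b[:,0],[5,50,95]).round(4))
```

```text
[ 0.47141234 -0.07036165  0.24736805] [-2.25078355e-01  1.03042733e-01  1.65883913e+00  9.11033477e-05
  1.37969289e+00 -1.35886940e+00]
-0.095 39 [-0.0875 -0.0818 -0.0768]
-0.065 75 [-0.0873 -0.0824 -0.0765]
-0.035 74 [-0.0871 -0.0821 -0.0765]
-0.005 72 [-0.0872 -0.0819 -0.0765]
0.025 71 [-0.0869 -0.082  -0.0764]
0.055 53 [-0.0893 -0.083  -0.0763]
0.085 12 [-0.0919 -0.0786 -0.0751]
```

View pics/w2.png

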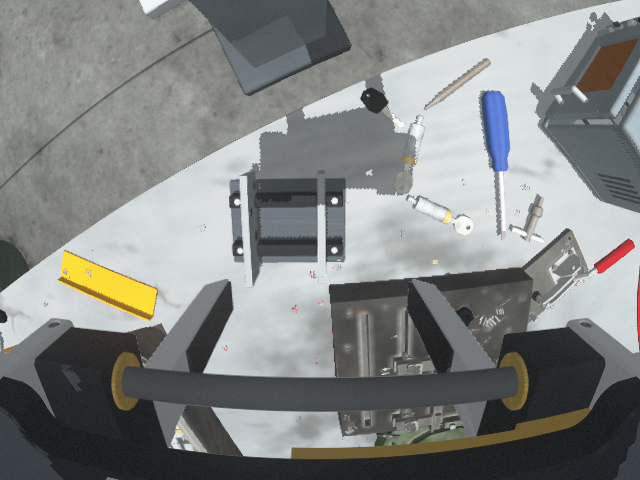

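The door is flush along its whole width, so it is shut. The coded candidate stands at about (322,225) and the other plate at (248,228).

```bash
cat >> h.py <<'E'
def wpts(f):
    im,d,K,T=load(f); v,u=np.mgrid[:480,:640].astype(float)
    a=(u-K[0,2])/K[0,0]; b=(v-K[1,2])/K[1,1]; r=np.hypot(a,b)+1e-9
    t=np.tan(r)/r; c=np.stack([a*t*d,b*t*d,d],-1); w=c@T[:3,:3].T+T[:3,3]; w[d==0]=np.nan
    return im,w
E
python3 - <<'E'
from h import *
im,w=wpts('w2'); ax=np.array([np.cos(-.431),np.sin(-.431),0]); ay=np.array([-ax[1],ax[0],0])
c=np.array([.4675,-.1095,0]); p=np.stack([(w-c)@ax,(w-c)@ay,w[...,2]],-1)
for n,y0 in(('left',.039),('right',-.039)):
    for z0,z1 in((.055,.066),(.04,.053)):
        m=(abs(p[...,1]-y0)<.012)&(abs(p[...,0])<.08)&(p[...,2]>z0)&(p[...,2]<z1); a=p[m]
        print(n,z0,len(a),np.percentile(a,[2,50,98],axis=0).round(4).tolist(), 'slope',np.polyfit(a[:,0],a[:,1],1).round(4))
o=np.hstack([cv2.resize(im[160:295,225:350],(555,600),interpolation=cv2.INTER_CUBIC)])
cv2.imwrite('pics/c3.png',o[...,::-1])
E
```

```text
left 0.055 817 [[-0.0582, 0.036, 0.0581], [-0.0063, 0.0396, 0.0597], [0.0472, 0.0435, 0.0613]] slope [0.0149 0.0399]
left 0.04 81 [[-0.0607, 0.0354, 0.0406], [0.0552, 0.0403, 0.0477], [0.07, 0.0503, 0.0526]] slope [0.0569 0.0392]
right 0.055 942 [[-0.0586, -0.0425, 0.0562], [-0.0041, -0.0382, 0.0596], [0.0561, -0.0343, 0.0611]] slope [ 0.0001 -0.0381]
right 0.04 236 [[-0.0605, -0.0368, 0.0401], [-0.0079, -0.0346, 0.047], [0.0553, -0.034, 0.0526]] slope [ 0.0057 -0.0347]
```

View pics/c3.png

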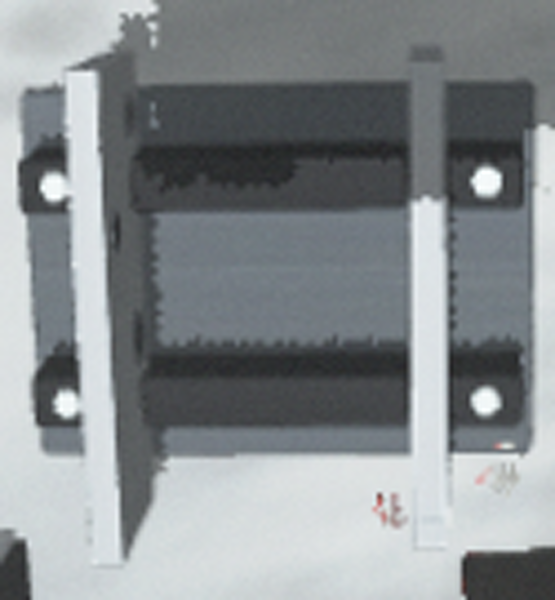

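The left plate is the coded one: its top edge stops at about +47 mm at the far end (in c3 the notch is at (430,520)), while the right plate runs its full length. I'll grip it 8 mm beyond mid-length.

Run:
```python
from h import *
ax=np.array([np.cos(-.431),np.sin(-.431),0]); ay=np.array([-ax[1],ax[0],0]); c=np.array([.4675,-.1095,0])
t=c-.008*ax+.0396*ay
for z in(.10,.028): rows_to(t+[0,0,z])
```

```text
row [-0.16  0.08  4.91] [0. 0. 0.]
row [-0.16  0.08  7.31] [0. 0. 0.]
```

send_rows(
  plan=[
    [-0.16, 0.08, 2, 0, 0, -0.1, 60],
    [-0.16, 0.08, 4, 0, 0, -0.1, 50],
    [-0.16, 0.08, 4.9, 0, 0, -0.1, 50],
    [-0.16, 0.08, 4.9, 0, 0, -0.1, 50],
    [-0.16, 0.08, 5.6, 0, 0, -0.1, 50],
    [-0.16, 0.08, 6.3, 0, 0, -0.1, 50],
    [-0.16, 0.08, 6.9, 0, 0, -0.1, 50],
    [-0.16, 0.08, 7.3, 0, 0, -0.1, 50],
    [-0.16, 0.08, 7.3, 0, 0, -0.1, 50],
  ],
)

```text
clock: 8.8
position: [0.477, -0.0703, 0.0288]
ee_rot: [0.208, 0.978, 0.0, 0.0]
force: [-0.1, -0.8, 0.7]
grip_width: 0.0503
gripper_force: 0.0
```

send_rows(
  plan=[
    [0, 0, 0, 0, 0, 0, 20],
    [0, 0, 0, 0, 0, 0, 10],
    [0, 0, 0, 0, 0, 0, 0],
    [0, 0, 0, 0, 0, 0, 0],
    [0, 0, 0, 0, 0, 0, 0],
    [0, 0, 0, 0, 0, 0, 0],
  ],
)

```text
clock: 9.55
position: [0.4767, -0.0704, 0.0285]
ee_rot: [0.208, 0.978, -0.0, -0.0]
force: [-1.2, -2.4, 0.8]
grip_width: 0.0076
gripper_force: 30.0
```

send_rows(
  plan=[
    [0, 0, -0.5, 0, 0, 0, 0],
    [0, 0, -1, 0, 0, 0, 0],
    [0, 0, -1.7, 0, 0, 0, 0],
    [0, 0, -3, 0, 0, 0, 0],
    [0, 0, -4.5, 0, 0, 0, 0],
    [0, 0, -6, 0, 0, 0, 0],
    [0, 0, -7.5, 0, 0, 0, 0],
    [0, 0, -9, 0, 0, 0, 0],
    [0, 0, -9, 0, 0, 0, 0],
  ],
)

```text
clock: 10.68
position: [0.4773, -0.0702, 0.3026]
ee_rot: [0.208, 0.978, 0.0, 0.003]
force: [0.3, 0.6, -2.4]
grip_width: 0.0081
gripper_force: 30.0
```

```bash
cat >> h.py <<'E'
def plate_from(f,show=False):
    # plate points in tool frame from wrist depth
    s=arm.observe(); R0=R.from_quat(s['ee_rot']).as_matrix(); im,w=wpts(f); return im,(w-s['position'])@R0
E
python3 - <<'E'
from h import *
s=arm.observe(); print(s['position'],s['qpos'],s['force'])
snap('wrist','w3'); snap('top','t3'); snap('scene','s3')
im,p=plate_from('w3')
m=(abs(p[...,0])<.09)&(abs(p[...,1])<.012)&(p[...,2]>-.05)&(p[...,2]<.05)
a=p[m]; v,u=np.where(m); print(len(a),u.min(),u.max(),v.min(),v.max(),np.percentile(a,[1,50,99],axis=0).round(4).tolist())
q=(pts('t3')[1]); R0=R.from_quat(s['ee_rot']).as_matrix(); q=(q-s['position'])@R0
s3=pts('s3'); q3=(s3[1]-s['position'])@R0
for n,q in(('t',q),('s',q3)):
    m=(abs(q[...,0])<.09)&(abs(q[...,1])<.012)&(q[...,2]>-.045)&(q[...,2]<.05)
    a=q[m]; v,u=np.where(m); print(n,len(a),u.min(),u.max(),v.min(),v.max(),np.percentile(a,[1,50,99],axis=0).round(4).tolist())
u0,u1,v0,v1=u.min()-15,u.max()+15,v.min()-15,v.max()+15
c=s3[0][v0:v1,u0:u1]; k=min(390/c.shape[1],580/c.shape[0])
c=cv2.resize(c,None,fx=k,fy=k,interpolation=cv2.INTER_CUBIC); o=np.zeros((600,800,3),np.uint8); o[:c.shape[0],:c.shape[1]]=c
g=cv2.resize(im[100:480,130:510],(400,400)); o[:400,400:]=g
cv2.imwrite('pics/c4.png',o[...,::-1])
E
```

```text
[ 0.477333   -0.07015811  0.30255285] [-2.22019475e-01  8.37198323e-02  1.55399602e+00  2.69201208e-04
  1.49711608e+00 -1.37422139e+00] [ 0.29720903  0.6436082  -2.44196294]
4965 288 346 192 417 [[-0.0543, -0.0114, -0.0489], [0.0093, 0.0007, -0.0357], [0.0519, 0.0114, 0.004]]Traceback (most recent call last):
  File "<stdin>", line 11, in <module>
    return umr_minimum(a, axis, None, out, keepdims, initial, where)
ValueError: zero-size array to reduction operation minimum which has no identity
```

Run:
```python
from h import *
s=arm.observe(); R0=R.from_quat(s['ee_rot']).as_matrix()
im,p=plate_from('w3')
m=(abs(p[...,0])<.09)&(abs(p[...,1])<.008)&(p[...,2]>-.04)&(p[...,2]<.03)
for x0 in np.arange(-.08,.08,.01):
    b=p[m&(p[...,0]>=x0)&(p[...,0]<x0+.01)]
    if len(b)>3: print(round(x0+.005,3),len(b),np.median(b,axis=0).round(4),b[:,0].min().round(4),b[:,0].max().round(4),np.percentile(b[:,2],[5,95]).round(4))
s3=pts('s3'); q=(s3[1]-s['position'])@R0
m=(abs(q[...,0])<.09)&(abs(q[...,1])<.015)&(q[...,2]>-.045)&(q[...,2]<.05); v,u=np.where(m); print(len(u))
uu,vv=int(np.median(u)) if len(u) else 350,int(np.median(v)) if len(u) else 200
c=cv2.resize(s3[0][vv-50:vv+50,uu-45:uu+45],(396,440),interpolation=cv2.INTER_CUBIC); o=np.zeros((440,800,3),np.uint8); o[:,:396]=c
o[:400,400:]=cv2.resize(im[130:430,170:470],(400,400),interpolation=cv2.INTER_CUBIC)
cv2.imwrite('pics/c4.png',o[...,::-1])
```

```text
-0.065 26 [-0.0674  0.001  -0.0243] -0.0687 -0.0662 [-0.0251 -0.0234]
-0.055 58 [-0.0541  0.0007 -0.0363] -0.0558 -0.0522 [-0.0372 -0.0355]
-0.025 278 [-0.0248  0.0007 -0.036 ] -0.0296 -0.0202 [-0.037  -0.0352]
-0.015 325 [-0.0149  0.0011 -0.0361] -0.0199 -0.0101 [-0.037  -0.0352]
-0.005 337 [-0.0049  0.0007 -0.0359] -0.01 -0.0 [-0.0371 -0.035 ]
0.005 827 [ 0.0082 -0.0002 -0.0352] 0.0 0.01 [-0.0379 -0.0093]
0.015 419 [ 0.0151  0.0011 -0.0359] 0.01 0.02 [-0.0367 -0.0275]
0.025 413 [ 0.0251  0.0011 -0.0358] 0.02 0.03 [-0.0368 -0.0348]
0.035 460 [ 0.035   0.0011 -0.0357] 0.03 0.04 [-0.0367 -0.0346]
0.045 475 [ 0.045   0.0011 -0.0356] 0.04 0.05 [-0.0366 -0.0345]
0.055 383 [ 0.0517  0.0011 -0.0232] 0.05 0.0522 [-0.036   0.0082]
601
```

View pics/c4.png

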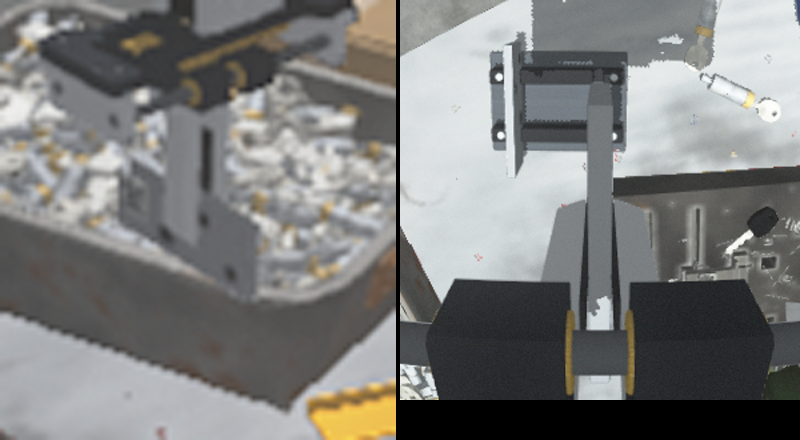

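The left crop shows the held plate with its code faintly visible near (140,185), on the face towards the scene camera and clear of the fingers. The right crop shows the other plate still standing in the rack at (513,110).

Run:
```python
from h import *
s=arm.observe(); R0=R.from_quat(s['ee_rot']).as_matrix()
q=(pts('s3')[1]-s['position'])@R0
m=(abs(q[...,0])<.09)&(abs(q[...,1]-.004)<.012)&(q[...,2]>-.06)&(q[...,2]<.03); a=q[m]
for x0 in np.arange(-.08,.08,.01):
    b=a[(a[:,0]>=x0)&(a[:,0]<x0+.01)]
    if len(b)>3: print(round(x0+.005,3),len(b),np.median(b,axis=0).round(4),b[:,0].min().round(4),b[:,0].max().round(4),b[:,2].min().round(4),b[:,2].max().round(4))
# target
tz=MR@np.array([1,0,-1])/2**.5; ty=MR@np.array([1,0,1])/2**.5; tx=np.cross(ty,tz); Rt=R.from_matrix(np.stack([tx,ty,tz],1))
spot=MR@np.array([-.0204,0,.229])+MO
for off in (np.array([-.050,.0045,-.009]),):
    t=spot-Rt.apply(off); print(t, 'tx',tx); rows_to(t,Rt)
    pre=t-.12*tz; rows_to(pre,Rt); print(pre)
R1=R.from_euler('z',27.4,degrees=True)*R.from_matrix(np.array([[0,1,0],[1,0,0],[0,0,-1.]])); print(tx)
```

```text
-0.065 19 [-0.0639  0.0014 -0.0065] -0.0668 -0.0605 -0.0222 0.0149
-0.055 41 [-0.0549  0.0021 -0.0103] -0.0599 -0.0502 -0.034 0.0179
-0.045 48 [-0.0452  0.0018 -0.0095] -0.0499 -0.04 -0.0351 0.0156
-0.035 50 [-0.0347  0.0022 -0.0144] -0.0397 -0.0301 -0.0346 0.0184
-0.025 37 [-0.0262  0.0026 -0.0071] -0.0296 -0.0201 -0.0337 0.0187
-0.015 16 [-0.015   0.0022  0.0076] -0.0183 -0.0102 -0.0479 0.015
-0.005 45 [-0.0036  0.0125 -0.0232] -0.01 -0.0 -0.0598 0.0164
0.005 115 [ 0.0071  0.0058 -0.0349] 0.0006 0.01 -0.06 0.018
0.015 72 [ 0.0138  0.0036 -0.0199] 0.0102 0.0199 -0.0572 0.0159
0.025 50 [ 0.0249  0.0024 -0.0154] 0.0201 0.0298 -0.0362 0.0137
0.035 58 [ 0.0348  0.0021 -0.0119] 0.0301 0.0398 -0.0351 0.0168
0.045 52 [ 0.0465  0.0025 -0.0084] 0.0402 0.0498 -0.036 0.0159
0.055 48 [ 0.0522  0.0005 -0.0159] 0.0502 0.0555 -0.0354 0.0163
[0.46420359 0.39126704 0.21945406] tx [-0.46019978  0.88781539  0.        ]
row [ 6.62 13.88  2.62] [-5.41 -1.9   4.57]
row [ 8.38 11.67 -0.21] [-5.41 -1.9   4.57]
[0.38886995 0.35221779 0.30430687]
[-0.46019978  0.88781539  0.        ]
```

send_rows(
  plan=[
    [0.8, 1.2, -0.3, -0.5, -0.2, 0.5, 0],
    [1.7, 2.3, -0.5, -1.1, -0.4, 0.9, 0],
    [2.5, 3.5, -0.5, -1.6, -0.6, 1.4, 0],
    [3.4, 4.7, -0.5, -2.2, -0.8, 1.8, 0],
    [4.2, 5.8, -0.5, -2.7, -1.0, 2.3, 0],
    [5.0, 7.0, -0.5, -3.2, -1.1, 2.7, 0],
    [5.9, 8.2, -0.5, -3.8, -1.3, 3.2, 0],
    [6.7, 9.3, -0.5, -4.3, -1.5, 3.7, 0],
    [7.5, 10.5, -0.3, -4.9, -1.7, 4.1, 0],
    [8.4, 11.7, -0.2, -5.41, -1.9, 4.57, 0],
    [8.4, 11.7, -0.2, -5.41, -1.9, 4.57, 0],
    [8.4, 11.7, -0.2, -5.41, -1.9, 4.57, 0],
  ],
)

```text
clock: 12.32
position: [0.3882, 0.3534, 0.3026]
ee_rot: [0.479, 0.79, 0.326, 0.199]
force: [0.1, -0.1, -0.6]
grip_width: 0.0079
gripper_force: 30.0
```

```bash
cat >> h.py <<'E'
tz=MR@np.array([1,0,-1])/2**.5; ty=MR@np.array([1,0,1])/2**.5; tx=np.cross(ty,tz); Rt=R.from_matrix(np.stack([tx,ty,tz],1))
spot=MR@np.array([-.0204,0,.229])+MO
def status(off=np.array([-.050,.0045,-.009])):
    s=arm.observe(); print(s['clock'],s['position'],s['qpos'].round(3),s['force'].round(1),s['grip_width'])
    t=spot-Rt.apply(off); rows_to(t,Rt); return s
E
python3 - <<'E'
from h import *
status()
E
```

```text
12.325 [0.38822969 0.3533843  0.30264881] [ 0.775 -0.2    2.002 -0.368  0.611  0.517] [ 0.1 -0.1 -0.6] 0.007860156189558605
row [-0.05  0.05  3.96] [-0.02 -0.    0.02]
```

send_rows(
  plan=[
    [0, 0, 0.7, 0, 0, 0, 0],
    [0, 0, 1.5, 0, 0, 0, 0],
    [-0.05, 0.05, 2.3, 0, 0, 0, 0],
    [-0.05, 0.05, 3.0, 0, 0, 0, 0],
    [-0.05, 0.05, 3.6, 0, 0, 0, 0],
    [-0.05, 0.05, 3.96, 0, 0, 0, 0],
    [-0.05, 0.05, 3.96, 0, 0, 0, 0],
    [-0.05, 0.05, 3.96, 0, 0, 0, 0],
  ],
)

```text
clock: 13.32
position: [0.4656, 0.3905, 0.2221]
ee_rot: [0.48, 0.789, 0.327, 0.199]
force: [0.2, 0.4, -1.1]
grip_width: 0.0078
gripper_force: 30.0
```

Run:
```python
from h import *
s=status(); R0=R.from_quat(s['ee_rot']).as_matrix()
snap('scene','s4');snap('wrist','w4');snap('top','t4')
im,w=pts('s4'); q=(w-s['position'])@R0
im2,w2=wpts('w4'); q2=(w2-s['position'])@R0
q3=(pts('t4')[1]-s['position'])@R0
for n,q in(('s',q),('w',q2),('t',q3)):
    m=(abs(q[...,0])<.09)&(abs(q[...,1])<.012)&(q[...,2]>-.05)&(q[...,2]<.04); a=q[m]
    for x0 in np.arange(-.08,.08,.02):
        b=a[(a[:,0]>=x0)&(a[:,0]<x0+.02)]
        if len(b)>8: print(n,round(x0+.01,3),len(b),np.median(b,axis=0).round(4),b[:,0].min().round(4),b[:,0].max().round(4),np.percentile(b[:,2],[2,98]).round(4))
m=None
a=cv2.resize(im[225:345,170:310],(560,480),interpolation=cv2.INTER_CUBIC)
b=cv2.resize(im2,(240,180)); c=cv2.resize(load('t4')[0][120:300,130:310],(240,240))
o=np.zeros((480,800,3),np.uint8);o[:,:560]=a;o[:180,560:]=b;o[200:440,560:]=c
cv2.imwrite('pics/c5.png',o[...,::-1])
```

```text
13.325 [0.46556832 0.39047554 0.22208595] [ 0.711  0.084  1.935 -0.451  0.385  0.587] [ 0.2  0.4 -1.1] 0.00783849063202652
row [ 0.04 -0.08  0.04] [0.01 0.01 0.  ]
s -0.07 30 [-0.0641  0.0035 -0.0051] -0.0695 -0.0601 [-0.0221  0.0159]
s -0.05 97 [-0.0488  0.0038 -0.0115] -0.0597 -0.0401 [-0.0344  0.0156]
s -0.03 44 [-0.0351  0.0043 -0.0017] -0.0399 -0.0216 [-0.033   0.0155]
s -0.01 36 [-0.0051  0.0026  0.0064] -0.0191 -0.0002 [-0.0473  0.0164]
s 0.01 199 [ 0.0092  0.0039 -0.0282] 0.0007 0.0199 [-0.049   0.0146]
s 0.03 127 [ 0.0298  0.0039 -0.016 ] 0.0201 0.0398 [-0.0341  0.0146]
s 0.05 138 [ 0.0499  0.0025 -0.011 ] 0.0402 0.0538 [-0.034   0.0153]
w -0.07 25 [-0.0659 -0.0002 -0.0192] -0.0672 -0.0646 [-0.0199 -0.0183]
w -0.05 58 [-0.0525 -0.0002 -0.0312] -0.0545 -0.0504 [-0.0326 -0.0299]
w -0.03 248 [-0.024  -0.0002 -0.0311] -0.0284 -0.02 [-0.0323 -0.03  ]
w -0.01 688 [-0.0092  0.0003 -0.0313] -0.02 -0.0 [-0.043  -0.0301]
w 0.01 2388 [ 0.0103 -0.0002 -0.0313] 0.0001 0.02 [-0.049  -0.0041]
w 0.03 870 [ 0.0305 -0.0002 -0.0312] 0.02 0.0399 [-0.0325 -0.03  ]
w 0.05 916 [ 0.0496 -0.0002 -0.0308] 0.04 0.0536 [-0.0325  0.0126]
t -0.07 59 [-0.0647  0.004  -0.0056] -0.0684 -0.0601 [-0.0209  0.018 ]
t -0.05 156 [-0.0496  0.0043 -0.0137] -0.0599 -0.0401 [-0.0333  0.0179]
t -0.03 157 [-0.03    0.0045 -0.0128] -0.0398 -0.0202 [-0.0328  0.016 ]
t -0.01 60 [-0.0163  0.0042 -0.0081] -0.0197 -0.0038 [-0.034   0.0197]
```

View pics/c5.png

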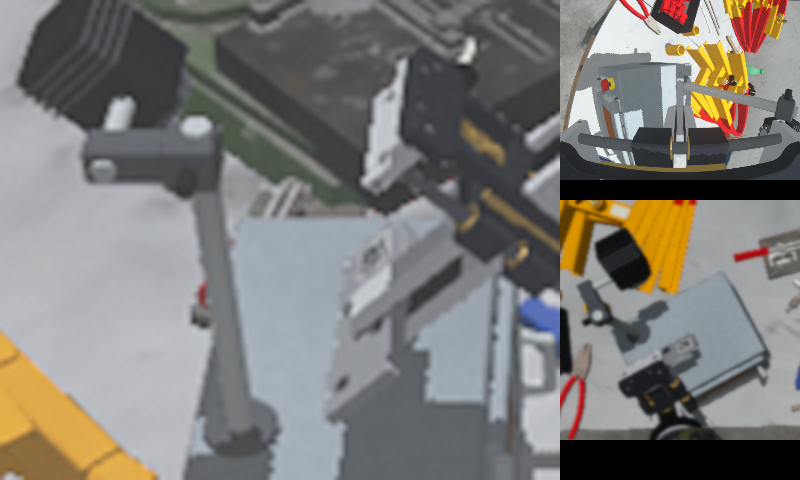

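The code faces the reader, uncovered, at about (378,258) in the scene crop and (683,347) in the top crop. I'll make the small correction and check where the code lands.

send_rows(
  plan=[
    [0.04, -0.08, 0.03, 0, 0, 0, 0],
    [0.04, -0.08, 0.03, 0, 0, 0, 0],
    [0.04, -0.08, 0.03, 0, 0, 0, 0],
  ],
)

```text
clock: 13.85
position: [0.4641, 0.3914, 0.2193]
ee_rot: [0.48, 0.789, 0.327, 0.199]
force: [-1.2, 0.0, -1.4]
grip_width: 0.0079
gripper_force: 30.0
```

Run:
```python
from h import *
s=status()
L=Rt.as_matrix()
print('marker-frame read axes: tool x,y,z error')
for n in('top','scene'):
    f=n+'5'; snap(n,f); im,w=pts(f); e=(w-spot)@L   # error in hold axes
    m=(abs(e[...,0])<.024)&(abs(e[...,1])<.015)&(abs(e[...,2])<.027)
    g=cv2.cvtColor(im,cv2.COLOR_RGB2GRAY).astype(int); a=e[m]; 
    hi=m&(g>np.percentile(g[m],60)); A=np.c_[a[:,0],a[:,2],np.ones(len(a))]; k=np.linalg.lstsq(A,a[:,1],rcond=None)[0]
    print(n,m.sum(),'bright centroid',np.median(e[hi],axis=0).round(4),'plane',k.round(4))
    lo=hi=None
    v,u=np.where(m); c=im[v.min()-8:v.max()+8,u.min()-8:u.max()+8]; cv2.imwrite(f'pics/z{n}.png',cv2.resize(c,(400,400),interpolation=cv2.INTER_CUBIC)[...,::-1])
    H=(g>170)&m; print('code>170',H.sum(),e[H].mean(0).round(4) if H.any() else '')
cv2.imwrite('pics/c6.png',np.hstack([cv2.imread('pics/ztop.png'),cv2.imread('pics/zscene.png')]))
```

```text
13.85 [0.46405621 0.39135361 0.21926413] [ 0.714  0.087  1.939 -0.463  0.381  0.602] [-1.2  0.  -1.4] 0.00787409568533813
row [-0.    0.01 -0.  ] [0.01 0.   0.  ]
marker-frame read axes: tool x,y,z error
top 321 bright centroid [ 0.0001 -0.0003 -0.0016] plane [ 0.0222  0.0572 -0.0011]
code>170 0 
scene 165 bright centroid [ 0.0007 -0.0007 -0.0045] plane [ 0.0204  0.0354 -0.001 ]
code>170 8 [ 0.0036 -0.0005 -0.0012]
```

View pics/c6.png

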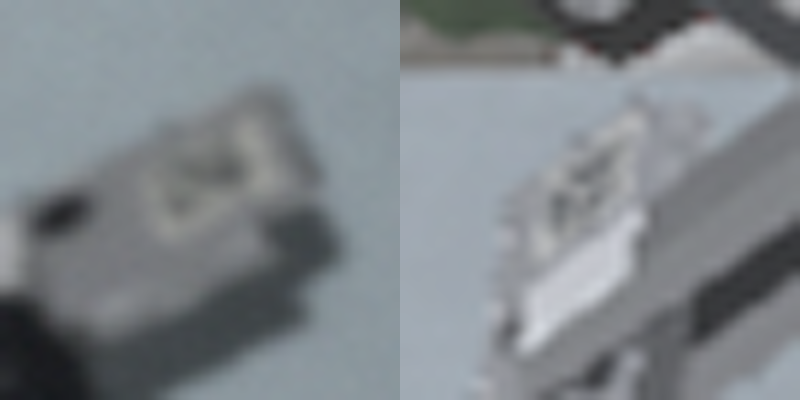

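The code shows in both crops (top at (210,175), scene at (590,190)), centred to within a few mm. I'll let it settle, check the tilt on interior pixels, then hand in.

send_rows(
  plan=[
    [0, 0, 0, 0, 0, 0, 0],
    [0, 0, 0, 0, 0, 0, 0],
    [0, 0, 0, 0, 0, 0, 0],
    [0, 0, 0, 0, 0, 0, 0],
  ],
)

```text
clock: 14.45
position: [0.4641, 0.3913, 0.2193]
ee_rot: [0.48, 0.789, 0.327, 0.199]
force: [-0.6, -0.2, -1.3]
grip_width: 0.0078
gripper_force: 30.0
```

Run:
```python
from h import *
s=status(); L=Rt.as_matrix()
for n in('top','scene'):
    A=[];
    for i in range(4):
        f=f'{n}6{i}'; snap(n,f); e=(pts(f)[1]-spot)@L
        m=(e[...,0]>-.02)&(e[...,0]<.03)&(abs(e[...,1])<.012)&(abs(e[...,2])<.024)
        m=cv2.erode(m.astype(np.uint8),np.ones((3,3)))>0; A.append(e[m])
    a=np.vstack(A); k=np.linalg.lstsq(np.c_[a[:,0],a[:,2],np.ones(len(a))],a[:,1],rcond=None)[0]; print(n,len(a),k.round(4))
q=(pts('top60')[1]-MO)@MR; m=(q[...,2]>.138)&(q[...,2]<.152)&(q[...,0]<-.073)&(q[...,0]>-.2)&(q[...,1]>-.11)&(q[...,1]<-.03); print('door',m.sum(),np.percentile(q[m][:,0],[5,50,95]).round(4))
```

```text
14.45 [0.4641352  0.39129193 0.2192552 ] [ 0.714  0.087  1.939 -0.463  0.381  0.602] [-0.6 -0.2 -1.3] 0.007777245111758737
row [-0.    0.01 -0.  ] [0.01 0.   0.  ]
top 853 [ 0.0007  0.0086 -0.0003]
scene 280 [ 0.0464  0.0045 -0.0006]
door 160 [-0.0871 -0.0823 -0.0766]
```

The plate is square to the lens and centred, and the door is shut.

```bash
python3 -c "
from workcell import arm
print(arm.finish_job())"
```

```text
the job is handed in; nothing more can be done
None
```

The job is handed in: the door is fully shut, the plain plate was left in its slot, and the gripper holds the coded template still, its code uncovered, square to the reader and within a few mm of the read spot at 14 cm.

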